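# Lock the pewter spreader into the stall's display block

### The arm

A 6-joint arm with a two-finger parallel gripper is mounted at the origin on the work surface. World frame = base frame: x ahead of the robot, y to its left, z up, the work surface at z = 0. Lengths are in mm, angles in rad, forces in N, time in s.
With the tool pointing down it reaches from about 350 to 875 mm from the base axis. Payload 4.2 kg.
Tool frame: the origin (TCP) lies midway between the tips of the shut fingers; the grasp point (between the pads) lies 19 mm behind it (arm.grasp_offset is the distance from the TCP to the grasp point, in mm); z points along the fingers, y is the direction in which the jaws open and shut (so a half turn about z gives the same grasp; the last joint's range is limited). The gripper opens to 85 mm and grips with 20 to 120 N. Pads are 22 mm wide; open, the fingers measure 114 mm over their backs; the gripper's body (76 mm by 85 mm) begins 54 mm behind the grasp point. The pads swing forward as they close: fully open they stand 13 mm farther back than shut.
Start: joints at [-0.899, 0.385, 0.008, 0, -1.194, -0.259], TCP at [250.747, -572.473, 231.312] pointing down, gripper open.
Joint ranges: [-3.14, 3.14], [-1.21, 2.06], [-1.07, 1.41], [-3.16, 2.05], [-2.99, -0.16], [-3.1, 3.1]. Speed limits (rad/s): [2.79, 2.79, 3.14, 3.14, 3.14, 3.14].

### API

Orientations are given as a unit quaternion [x, y, z, w].
In Python, from bench import arm gives the robot as it stands.
- The arm moves only by the tool move_arm, never from a script. Its argument "moves" is a list of rows, each an object with "gripper": the gripper's target within -1 to 1 (fully open at 1, half-way at 0, shut at -1); "xyz": the shift along the tool's x, y, z in cm, a list of three; "angular": the turn, a rotation vector about the tool's x, y, z in rad, a list of three. In form: [{"gripper": gripper, "xyz": [dx, dy, dz], "angular": [wx, wy, wz]}, ...]. A call has 1 to 10 rows; each row is the pose to reach, as a shift and turn from the pose commanded when the call began, along the tool's axes at that moment; what a row does not reach only later rows make up. A row lasts 1/8 s, in which the tool goes at most 62.5 mm and 10.7 degrees, less where a joint would pass 70% of its speed; a pose out of reach is approached as far as the arm can. A call with a gripper value outside its range is refused whole. The fingers move at their own pace and stop on an object; the grip force is fixed at half the most. Time passes only in rows, so rows that repeat a pose let the fingers close. It gives the time, the measured TCP pose, the force and the opening at its end, in the units of the state.
- arm.read_state(): the state, without advancing time (a new reading comes with each control period).
- arm.get_image(name): name is "side" or "top" or "wrist"; returns (picture, depth): 400x640x3 uint8, blue, green, red; 400x640 float32, mm along the optical axis (not along the pixel's ray), 0 where there is no reading.
- arm.get_calibration(name): a dict with "camera_matrix" (3x3 intrinsics, pixels), "R" (3x3) and "t" (3): a world point X has camera coordinates R X + t. Camera axes: x right, y down, z forward; pixel columns grow to the right and rows downward; lengths in mm; the calibration is good to about 2 mm. The wrist camera is an equidistant fisheye: a pixel r from the principal point sees the ray r / f radians off the axis. A picture is of the moment at which its call begins: read the wrist's pose just before it. get_calibration takes no time and is no camera call; for the wrist camera it gives the pose at the moment of the call.
- arm.job_done(): hands the job in, once; it reports no verdict.
The state is a dict: "clock": time; "joints": joint angles; "joint_vel": joint speeds; "joint_efforts": joint torques, N m; "position": TCP position; "ee_rot": TCP orientation; "contact_force": force on the tool from outside, world axes, zero at the start; "wrist_torque": the same for the moment, N m; "gripper_width": finger opening in mm.
Only numpy, scipy, OpenCV 4.12 (cv2) and the standard library are available. Lean on these libraries where they do the work, as an engineer would, in place of code of your own. Each camera call takes 0.05 s, during which the arm holds its last target. There are 200 camera calls.

### The job

Take the flat spreader out of the dark rack and stand it blade down in the slot of the pale display block, pushed in until its guard plate rests on the block. Then fit the brass snap cap over the stud beside it and press it straight down past the click until it is fully home, so that its flange locks over the guard, and keep pressing down on it: finish with the robot still pressing the cap firmly, not letting go. Leave the pewter cups standing where they are.

Things in the scene. Friction and masses are not known exactly. Their poses are not given: they have to be found in the camera images.
- slot (a point): Middle of the slot's mouth, in the top face of the pale wooden display block (fixed; 110 mm along x, 150 along y, 50 high, turned up to 0.45 rad). Axes are the block's: z up, x along the slot. The slot is 44 mm long (x), 8.5 mm wide (y), right through, edges chamfered 3 mm; it lies 30 mm to +y of the block's centre.
- stud_seat (a point): Centre of the cap's seat: top (58 mm above the table) of a brass collar 48 mm across on the block, 50 mm to the block's -y from the slot. Axes as the block's. From it rises the stud, 20 mm across, 20 mm high, its top 5 mm tapered to 12. Four steel spring balls stand out to 27 mm across, 8.5 mm above the seat; the cap's lip is forced over them with about 9 N, then snaps down onto the rigid seat.
- spreader_grip (a point): Centre of the spreader's red handle: an upright bar 18 mm (x) by 14 mm (y) by 70 mm high (z up; this point is half-way up it, 41 mm above the guard's underside). Either handle face pair can be gripped. Spreader 120 g, loose; at the start it stands in the slot of the rack.
- spreader_guard (a point): Centre of the underside of the spreader's guard plate, 52 (x) by 44 (y) by 6 mm thick, between handle and blade; axes as the handle's. Below hangs the pewter blade, 40 mm wide (x), 5 mm thick (y), to 45 mm below this point, the last 6 mm narrowed to 34 x 3. Fits the slot either way round; fully in = this point at the slot point. A cap at home overlaps the guard by 6 mm with 2 mm to spare above it.
- rack: Dark wooden rack block (fixed), 90 x 90 mm, 50 mm high; origin at the centre of its underside. A through slot like the display block's, 44 x 8.5 mm, long along its x, lies in the middle of its top. The spreader starts in it, its guard resting on the top.
- cap_knob (a point): On the axis of the loose brass snap cap, about half-way up its knob: the round knob is 38 mm across, from 4 to 46 mm above the cap's underside; this point is 27 mm above the underside. Grip the knob here from above. Cap 100 g, 46 mm high in all; stands upright on the table at the start, z up.
- cap_foot (a point): Centre of the cap's underside, where a flange 68 mm across, 4 mm thick, surrounds the knob. Hole in the flange (the lip): 22.4 mm across; above it a hollow 30 mm across reaches 28 mm from the underside. Fully home = this point at stud_seat; resting on the balls before the click it is about 13 mm higher.
- block: The pale display block itself (fixed); origin at the centre of its underside, x along the slot.
- cap: The brass snap cap; origin at the centre of its underside, z up.
- tumbler: Bystander: pewter tumbler, 64 mm across, 75 mm high; origin at the centre of its underside.
- goblet: Bystander: dark pewter goblet, 62 mm across, 85 mm high; origin at the centre of its underside.
- shot_cup: Bystander: small pewter cup, 44 mm across, 45 mm high; origin at the centre of its underside.
There are look-alikes about, which are no part of the job. What is shaped like the part that bears spreader_grip but brown, orange or pink is not meant.

How it is judged (in metres and radians):
On the way, in this order (a step that is already met when the one before it is completed fails the run):
1. the spreader stands in the display block's slot, guard down on the block (z of spreader_guard in the frame of slot below 0.003 m and horizontal distance between spreader_guard and slot below 0.005 m and angle between spreader_guard's own z axis and vertical below 0.08 rad), for 0.2 s.
2. the cap has clicked home on the stud and is still being pressed down (all of step 1 and z of cap_foot in the frame of stud_seat below 0.002 m and horizontal distance between cap_foot and stud_seat below 0.003 m and angle between cap_foot's own z axis and vertical below 0.06 rad and contact force between cap and block above 4 N and contact force between any of the fingers, the arm and cap above 1 N), for 0.5 s.
At the end, for the whole second after the job is handed in: Spreader in the slot: guard within 3 mm of the block's top, 5 mm of the slot's centre, upright to 0.08 rad. Cap under 2 mm above the seat, within 3 mm of the stud's axis, level to 0.06 rad, and the robot on it, pressing it onto the block with over 4 N through the last second (all of step 2); the arm keeps its last pose, push and grip.
It fails at once if the tumbler is knocked over or shoved by more than 30 mm (distance of tumbler from where it was at the start of the episode above 0.03 m or angle between tumbler's own z axis and vertical above 0.5 rad).
It fails at once if the goblet is knocked over or shoved by more than 30 mm (distance of goblet from where it was at the start of the episode above 0.03 m or angle between goblet's own z axis and vertical above 0.5 rad).
It fails at once if the shot cup is knocked over or shoved by more than 30 mm (distance of shot_cup from where it was at the start of the episode above 0.03 m or angle between shot_cup's own z axis and vertical above 0.5 rad).
It also fails if it takes over 64 s, if anything falls off the work surface, if the arm or the gripper's body presses on something with over 40 N, if the wrist force passes 120 N, or if a joint passes its speed limit or range.

## Working session

There is one attempt and no reset: what is moved stays moved. The work goes in short steps, Python scripts to look and compute and a tool call to move; the robot and the scene stay as the last step left them, time stands still between calls to the robot, and variables do not carry over. Pictures are saved under pics/ and viewed, about 8 in all and at most 12, crops included, and the job is handed in when it is done.

Besides the shell and the picture viewer there is one more tool, called after "Call:" as name(argument=value, ...) on one line, values as JSON. move_arm: Moves the arm, as the interface text tells. Its arguments: {"type":"object","properties":{"moves":{"type":"array","items":{"type":"object","properties":{"gripper":{"type":"number"},"xyz":{"type":"array","items":{"type":"number"}},"angular":{"type":"array","items":{"type":"number"}}}}}},"required":["moves"]}

```bash
ls; mkdir -p pics
cat > h.py <<'E'
from bench import arm
import numpy as np, cv2
from scipy.spatial.transform import Rotation as Rn
def cloud(name):
    c=arm.get_calibration(name); im,d=arm.get_image(name)
    K=np.array(c["camera_matrix"]);R=np.array(c["R"]);t=np.array(c["t"])
    v,u=np.mgrid[:d.shape[0],:d.shape[1]]
    P=np.stack([(u-K[0,2])/K[0,0]*d,(v-K[1,2])/K[1,1]*d,d],-1)
    W=(P-t)@R   # R^T (P-t)
    W[d<=0]=np.nan
    return im,d,W
E
python3 - <<'E'
from h import *
for n in("top","side"):
    im,d,W=cloud(n); np.savez(n+".npz",im=im,d=d,W=W); cv2.imwrite(f"pics/{n}1.png",im)
    c=arm.get_calibration(n); print(n,c)
print(arm.read_state())
E
```

```text
pics
top {'camera_matrix': array([[445.81989885,   0.        , 319.97530208],
       [  0.        , 445.81989885, 199.38419855],
       [  0.        ,   0.        ,   1.        ]]), 'R': array([[ 0.01125907, -0.99965471,  0.02374222],
       [-0.98922903, -0.0146008 , -0.14564593],
       [ 0.14594229, -0.02184666, -0.98905185]]), 't': array([-3.28369029e-01,  5.84789675e+02,  9.41483533e+02])}
side {'camera_matrix': array([[433.2063044 ,   0.        , 322.28577797],
       [  0.        , 433.2063044 , 195.4306877 ],
       [  0.        ,   0.        ,   1.        ]]), 'R': array([[-0.94379708, -0.33033749, -0.01114548],
       [-0.1761965 ,  0.53136291, -0.82861828],
       [ 0.27964598, -0.78008371, -0.55970307]]), 't': array([ 576.36398567,  163.31735458, 1056.24739565])}
{'clock': 0.1, 'joints': array([-8.99425283e-01,  3.85526606e-01,  6.75721729e-03, -4.63634605e-04,
       -1.19401745e+00, -2.58601818e-01]), 'joint_vel': array([-0.00083314, -0.00109046,  0.00300635,  0.00109265,  0.00085272,
        0.00016749]), 'joint_efforts': array([-2.89838217e-04, -3.93319523e+01,  1.88928080e+01,  4.19799864e+00,
       -2.59032218e-03,  2.52317847e-06]), 'position': array([ 250.52712316, -572.01349029,  230.29632889]), 'ee_rot': array([-2.04838786e-01,  9.78795196e-01,  9.86208161e-04, -2.53689709e-04]), 'contact_force': array([0.25115062, 0.15956878, 0.20817803]), 'wrist_torque': array([-0.00121617,  0.00371933, -0.00356608]), 'gripper_width': 85.35377979233125}
```

View pics/top1.png

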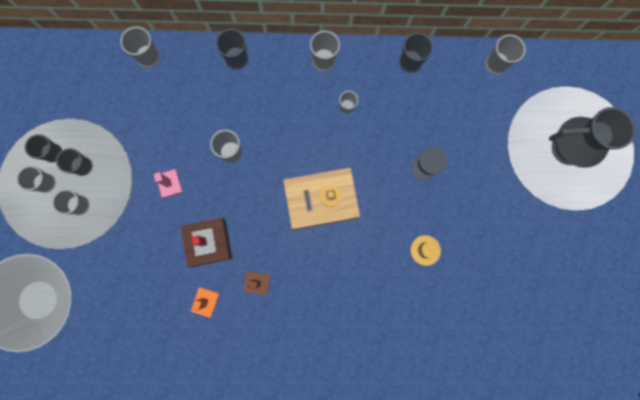

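View pics/side1.png

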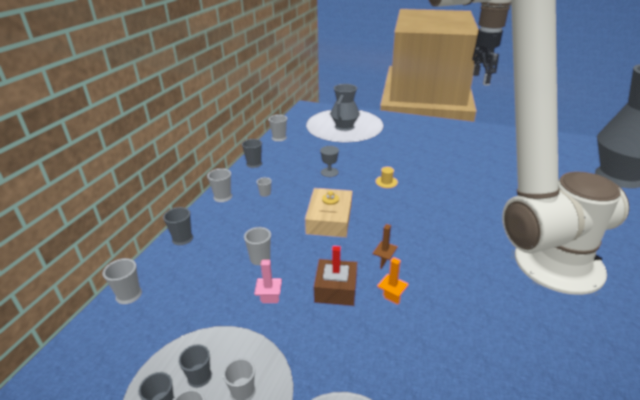

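The top view shows the red spreader in the dark rack at (200,241), the pale block at (321,198) with its slot at (308,201) and stud at (331,196), and the brass cap at (426,250). The tumbler, small cup and goblet nearby are at (226,145), (348,100) and (430,162). The spreader look-alikes are pink (168,182), orange (204,302) and brown (257,283). Only the red one in the rack fits the description. Next I'll measure and enlarge.

Run:
```python
from h import *
z=np.load("top.npz"); im,W=z["im"],z["W"]
def reg(name,box,zr,mask=None):
    u0,v0,u1,v1=box; S=W[v0:v1,u0:u1].reshape(-1,3); C=im[v0:v1,u0:u1].reshape(-1,3).astype(int)
    m=(S[:,2]>zr[0])&(S[:,2]<zr[1])
    if mask: m&=mask(C)
    S=S[m]; 
    if len(S)<5: print(name,"few",len(S));return
    r=cv2.minAreaRect(S[:,:2].astype(np.float32))
    print(name,len(S),"mean",S.mean(0).round(1),"med z",np.median(S[:,2]).round(1),"rect",np.round(r[0],1),np.round(r[1],1),round(r[2],1))
reg("table",(280,300,400,380),(-20,20))
reg("block top",(275,160,370,235),(42,56))
reg("collar",(318,183,345,210),(55.5,64))
reg("studtop",(318,183,345,210),(70,90))
reg("rack top",(175,212,238,272),(42,54))
reg("guard",(175,212,238,272),(54,64))
red=lambda C:(C[:,2]>130)&(C[:,1]<60)&(C[:,0]<70)
reg("red",(175,212,238,272),(100,160),red)
reg("redany",(175,212,238,272),(60,160),red)
reg("cap flange",(405,228,450,272),(1.5,9))
reg("knob",(405,228,450,272),(38,55))
reg("tumbler",(205,125,245,168),(65,85))
reg("shot",(335,88,362,115),(35,55))
reg("goblet",(410,140,450,185),(70,95))
for v,u in((201,308),(196,331),(241,197),(250,426)): print(u,v,W[v,u].round(1))
a=cv2.resize(im[205:275,170:280],None,fx=5,fy=5,interpolation=2)
b=cv2.resize(im[160:230,275:365],None,fx=5,fy=5,interpolation=2)[:350]
c=np.zeros((350,800,3),np.uint8)
a=cv2.resize(im[210:270,172:240],(397,350),interpolation=2); b=cv2.resize(im[165:235,280:360],(400,350),interpolation=2)
cv2.imwrite("pics/crop1.png",np.hstack([a,b]))
```

```text
table 9570 mean [ 2.797e+02 -4.040e+01  2.000e-01] med z 0.2 rect [280.2 -41.2] [169.7 266.6] 0.4
block top 2974 mean [586.    8.   50.5] med z 50.5 rect [587.4   5.9] [110.7 150.2] 11.0
collar 271 mean [590.6 -13.2  58.8] med z 58.8 rect [591.5 -13. ] [46.7 45.8] 0.3
studtop 80 mean [590.5 -13.1  76. ] med z 76.5 rect [590.8 -13.3] [20.8 19.8] 14.5
rack top 1281 mean [487.2 255.4  50.4] med z 50.5 rect [488.  256.4] [90.2 90.6] 12.3
guard 382 mean [487.6 251.9  56.8] med z 56.7 rect [489.4 252.9] [76.7 83.4] 14.0
red 11 mean [486.7 249.4 124.2] med z 125.3 rect [487.8 249.5] [12.1  1.4] 6.9
redany 11 mean [486.7 249.4 124.2] med z 125.3 rect [487.8 249.5] [12.1  1.4] 6.9
cap flange 696 mean [ 476.9 -233.8    3.6] med z 3.3 rect [ 479.5 -238.9] [ 97.5 103.4] 0.6
knob 253 mean [ 477.6 -232.3   46.3] med z 46.5 rect [ 477.6 -232.2] [36.5 37.1] 89.5
tumbler 236 mean [700.6 217.7  73.5] med z 74.7 rect [699. 217.] [62.4 61.9] 10.1
shot 124 mean [816.6 -54.1  43.2] med z 43.6 rect [815.3 -54. ] [42.6 41.9] 3.5
goblet 630 mean [ 667.  -232.3   85.1] med z 85.3 rect [ 667.8 -233. ] [59.1 58.9] 44.9
308 201 [586.7  33.9   1.2]
331 196 [587.  -15.3  79.2]
197 241 [485.6 251.2 127.5]
426 250 [ 476.3 -224.8   45.9]
```

View pics/crop1.png

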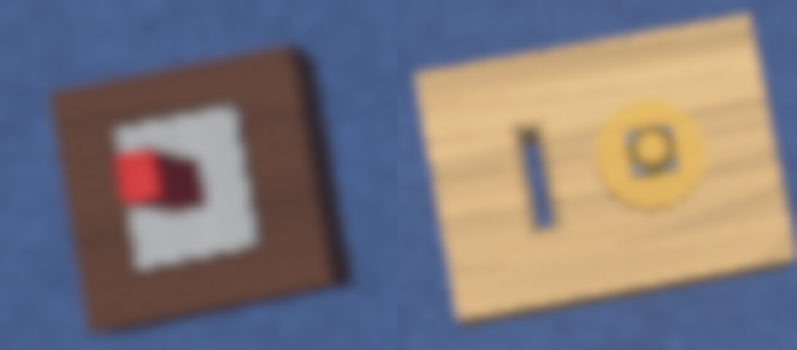

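The crop shows red handle, pale guard and dark rack: this is the right spreader, with its long axis along image vertical and tilted by about 12°. The block crop shows the slot on the left and the stud on the right, so block yaw is about +11°. Sizes and heights match the description. Next I'll refine the handle and work out the hover move.

```bash
cat >> h.py <<'E'
def go(x,y,z,yaw):
    """tool-frame shift (cm) and turn (rotvec z) to put TCP at x,y,z with jaw axis at yaw, tool down"""
    s=arm.read_state(); R=Rn.from_quat(s["ee_rot"]); M=R.as_matrix()
    d=M.T@(np.array([x,y,z])-s["position"])/10
    best=None
    for k in(0,np.pi):
        yy=yaw+k; T=np.array([[np.sin(yy),np.cos(yy),0],[-np.cos(yy),np.sin(yy),0],[0,0,-1.]])
        # columns: tool x, y, z
        rv=(R.inv()*Rn.from_matrix(T)).as_rotvec()
        if best is None or np.linalg.norm(rv)<np.linalg.norm(best): best=rv
    print("t",round(s["clock"],2),"xyz",d.round(2),"ang",best.round(3),"F",s["contact_force"].round(1),"w",round(s["gripper_width"],1),"pos",s["position"].round(1))
def jawyaw():
    M=Rn.from_quat(arm.read_state()["ee_rot"]).as_matrix(); return np.arctan2(M[1,1],M[0,1])
E
python3 - <<'E'
from h import *
for n,box in(("top",(175,212,238,272)),("side",(310,235,365,305))):
    z=np.load(n+".npz"); im,W=z["im"],z["W"];u0,v0,u1,v1=box
    S=W[v0:v1,u0:u1].reshape(-1,3);C=im[v0:v1,u0:u1].reshape(-1,3).astype(int)
    m=(S[:,2]>116)&(S[:,2]<140)
    print(n,m.sum(),S[m].mean(0),cv2.minAreaRect(S[m][:,:2].astype(np.float32)))
    m=(S[:,2]>65)&(S[:,2]<135)
    print(n,m.sum(),S[m].mean(0),cv2.minAreaRect(S[m][:,:2].astype(np.float32)))
    m=(S[:,2]>53.5)&(S[:,2]<59)&(abs(C.max(1)-C.min(1))<40)&(C.mean(1)>110)
    print(n,"guard",m.sum(),S[m].mean(0),cv2.minAreaRect(S[m][:,:2].astype(np.float32)))
go(488,256,220,0.21)
E
```

```text
top 74 [487.55074266 255.41692433 125.37850346] ((487.6148681640625, 256.1635437011719), (17.530237197875977, 14.233892440795898), 12.471823692321777)
top 134 [487.21540211 253.23806628 110.45534407] ((487.6649169921875, 255.9906768798828), (17.57228660583496, 14.666175842285156), 12.94584846496582)
top guard 318 [487.39107513 252.77033279  56.46212973] ((488.5982971191406, 256.11956787109375), (53.58207702636719, 43.79759979248047), 12.954498291015625)
side 61 [487.2174009  259.92101407 122.4585959 ] ((487.50469970703125, 258.63427734375), (17.48408317565918, 16.381921768188477), 9.82956600189209)
side 215 [486.56077848 262.14411481  99.75893613] ((487.2308654785156, 258.98223876953125), (17.905010223388672, 17.161088943481445), 9.82956600189209)
side guard 202 [486.27868095 261.64480004  54.9288037 ] ((487.6650390625, 258.1669921875), (50.71127700805664, 45.45407485961914), 12.427690505981445)Traceback (most recent call last):
  File "<stdin>", line 11, in <module>
  File "h.py", line 20, in go
    rv=(R.inv()*Rn.from_matrix(T)).as_rotvec()
                ~~~~~~~~~~~~~~^^^
  File "scipy/spatial/transform/_rotation.pyx", line 1143, in scipy.spatial.transform._rotation.Rotation.from_matrix
ValueError: Non-positive determinant (left-handed or null coordinate frame) in rotation matrix 0: [[ 0.2084599   0.97803091  0.        ]
 [-0.97803091  0.2084599   0.        ]
 [ 0.          0.         -1.        ]].
```

```bash
sed -i 's/T=np.array.*/T=np.array([[-np.sin(yy),np.cos(yy),0],[np.cos(yy),np.sin(yy),0],[0,0,-1.]])/' h.py
python3 - <<'E'
from h import *
print(jawyaw())
go(488,256.5,220,0.22)
E
```

```text
1.983394445672243
t 0.1 xyz [-54.98  66.37   1.16] ang [ 2.000e-03  1.000e-03 -1.378e+00] F [0.3 0.2 0.2] w 85.4 pos [ 250.5 -572.   230.3]
```

Call:
move_arm(moves=[{"gripper": 1, "xyz": [-55, 66.4, 1.2], "angular": [0, 0, -1.378]}, {"gripper": 1, "xyz": [-55, 66.4, 1.2], "angular": [0, 0, -1.378]}, {"gripper": 1, "xyz": [-55, 66.4, 1.2], "angular": [0, 0, -1.378]}, {"gripper": 1, "xyz": [-55, 66.4, 1.2], "angular": [0, 0, -1.378]}, {"gripper": 1, "xyz": [-55, 66.4, 1.2], "angular": [0, 0, -1.378]}, {"gripper": 1, "xyz": [-55, 66.4, 1.2], "angular": [0, 0, -1.378]}, {"gripper": 1, "xyz": [-55, 66.4, 1.2], "angular": [0, 0, -1.378]}, {"gripper": 1, "xyz": [-55, 66.4, 1.2], "angular": [0, 0, -1.378]}, {"gripper": 1, "xyz": [-55, 66.4, 1.2], "angular": [0, 0, -1.378]}, {"gripper": 1, "xyz": [-55, 66.4, 1.2], "angular": [0, 0, -1.378]}])

```text
clock: 1.35
position: [422.7, 30.4, 222.7]
ee_rot: [0.781, -0.625, 0.0, -0.0]
contact_force: [0.9, -0.0, -1.1]
gripper_width: 85.1
```

Run:
```python
from h import *
go(488,256.5,220,0.22)
```

```text
t 1.35 xyz [-20.63 -11.32   0.28] ang [-0.     0.     0.001] F [ 0.9 -0.  -1.1] w 85.1 pos [422.7  30.4 222.7]
```

Call:
move_arm(moves=[{"gripper": 1, "xyz": [-20.6, -11.3, 0.3], "angular": [0, 0, 0]}, {"gripper": 1, "xyz": [-20.6, -11.3, 0.3], "angular": [0, 0, 0]}, {"gripper": 1, "xyz": [-20.6, -11.3, 0.3], "angular": [0, 0, 0]}, {"gripper": 1, "xyz": [-20.6, -11.3, 0.3], "angular": [0, 0, 0]}, {"gripper": 1, "xyz": [-20.6, -11.3, 0.3], "angular": [0, 0, 0]}, {"gripper": 1, "xyz": [-20.6, -11.3, 0.3], "angular": [0, 0, 0]}, {"gripper": 1, "xyz": [-20.6, -11.3, 0.3], "angular": [0, 0, 0]}])

```text
clock: 2.22
position: [487.8, 252.8, 219.7]
ee_rot: [0.78, -0.626, -0.0, 0.0]
contact_force: [0.4, -0.2, -0.5]
gripper_width: 85.3
```

Run:
```python
from h import *
go(488,256.5,82,0.22); print(jawyaw())
im,d=arm.get_image("wrist"); cv2.imwrite("pics/w1.png",im)
c=arm.get_calibration("wrist"); print(c); np.savez("w1.npz",im=im,d=d)
```

```text
t 2.23 xyz [-0.35 -0.1  13.77] ang [ 0.    -0.    -0.001] F [ 0.4 -0.2 -0.5] w 85.3 pos [487.8 252.8 219.7]
-2.922648819741629
{'camera_matrix': array([[309.70691629,   0.        , 319.08304182],
       [  0.        , 309.70691629, 203.63418733],
       [  0.        ,   0.        ,   1.        ]]), 'R': array([[-0.97636327, -0.21612931, -0.0017008 ],
       [-0.20502352,  0.92364483,  0.32379867],
       [-0.06841144,  0.31649383, -0.94612448]]), 't': array([ 532.33869284, -172.41402203,  322.0465162 ])}
```

View pics/w1.png

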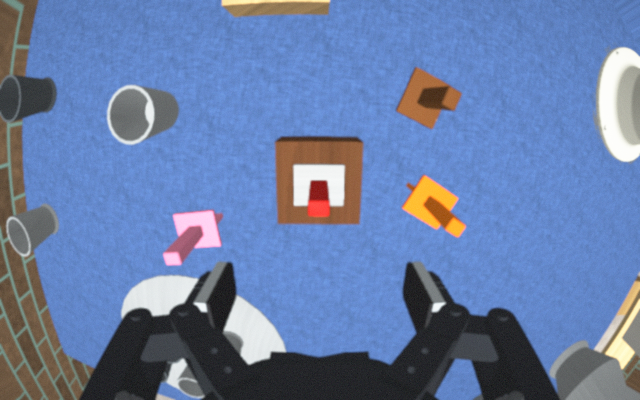

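The wrist view shows the rack square to the jaws, with the handle top at (318,208) midway between the fingers. Pink (198,235) and orange (435,205) are clear of the fingers. I'll check the handle position with the fisheye model.

```bash
cat >> h.py <<'E'
def wcloud(save=None):
    c=arm.get_calibration("wrist"); im,d=arm.get_image("wrist")
    K=np.array(c["camera_matrix"]);R=np.array(c["R"]);t=np.array(c["t"])
    return im,d,fish(d,K,R,t)
def fish(d,K,R,t):
    v,u=np.mgrid[:d.shape[0],:d.shape[1]]
    a,b=(u-K[0,2])/K[0,0],(v-K[1,2])/K[1,1]; r=np.hypot(a,b)+1e-9
    k=np.tan(np.minimum(r,1.5))/r
    W=(np.stack([a*k*d,b*k*d,d],-1)-t)@R; W[(d<=0)|(r>1.4)]=np.nan
    return W
def rect(W,box,lo,hi,lab="",extra=None):
    u0,v0,u1,v1=box; S=W[v0:v1,u0:u1].reshape(-1,3); m=(S[:,2]>lo)&(S[:,2]<hi)
    if extra is not None: m&=extra[v0:v1,u0:u1].ravel()
    S=S[m]; r=cv2.minAreaRect(S[:,:2].astype(np.float32))
    print(lab,len(S),"mean",S.mean(0).round(1),"rect",np.round(r[0],1),np.round(r[1],1),round(r[2],1))
E
python3 - <<'E'
from h import *
im,d,W=wcloud()
rect(W,(290,150,350,225),118,135,"handle top"); rect(W,(260,120,380,235),44,53.5,"rack"); 
rect(W,(285,155,352,215),54,60,"guard")
go(488,256.5,82,0.22)
E
```

```text
handle top 399 mean [489.3 254.2 124.3] rect [489.1 254.8] [18.9 13.9] 12.0
rack 4860 mean [489.9 251.5  49. ] rect [488.9 256. ] [90.9 90.8] 12.0
guard 1440 mean [489.8 251.8  55.2] rect [489.  255.8] [51.9 45.2] 12.6
t 2.33 xyz [-0.34 -0.07 13.8 ] ang [-0.     0.    -0.001] F [ 0.2 -0.8  0.3] w 85.3 pos [488. 253. 220.]
```

Call:
move_arm(moves=[{"gripper": 1, "xyz": [-0.3, -0.1, 5], "angular": [0, 0, 0]}, {"gripper": 1, "xyz": [-0.3, -0.1, 9.5], "angular": [0, 0, 0]}, {"gripper": 1, "xyz": [-0.3, -0.1, 13.8], "angular": [0, 0, 0]}, {"gripper": 1, "xyz": [-0.3, -0.1, 13.8], "angular": [0, 0, 0]}, {"gripper": 1, "xyz": [-0.3, -0.1, 13.8], "angular": [0, 0, 0]}])

```text
clock: 2.95
position: [489.7, 257.6, 83.4]
ee_rot: [0.781, -0.625, 0.001, -0.001]
contact_force: [-0.4, 0.2, 0.3]
gripper_width: 85.6
```

Run:
```python
from h import *
go(488.5,256,82,0.215)
```

```text
t 2.95 xyz [0.13 0.15 0.14] ang [-0.003  0.001  0.005] F [-0.4  0.2  0.3] w 85.6 pos [489.7 257.6  83.4]
```

Call:
move_arm(moves=[{"gripper": 1, "xyz": [0.1, 0.1, 0.1], "angular": [0, 0, 0]}, {"gripper": -1, "xyz": [0.1, 0.1, 0.1], "angular": [0, 0, 0]}, {"gripper": -1, "xyz": [0.1, 0.1, 0.1], "angular": [0, 0, 0]}, {"gripper": -1, "xyz": [0.1, 0.1, 0.1], "angular": [0, 0, 0]}, {"gripper": -1, "xyz": [0.1, 0.1, 0.1], "angular": [0, 0, 0]}, {"gripper": -1, "xyz": [0.1, 0.1, 0.1], "angular": [0, 0, 0]}, {"gripper": -1, "xyz": [0.1, 0.1, 0.1], "angular": [0, 0, 0]}, {"gripper": -1, "xyz": [0.1, 0.1, 0.1], "angular": [0, 0, 0]}])

```text
clock: 3.95
position: [488.0, 256.2, 80.8]
ee_rot: [0.781, -0.625, 0.0, -0.0]
contact_force: [0.3, 0.8, 1.5]
gripper_width: 16.8
```

Run:
```python
from h import *
go(488.5,256,202,0.215)
im,d,W=wcloud()
rect(W,(290,150,350,260),118,135,"handle top")
```

```text
t 3.95 xyz [  0.03  -0.06 -12.12] ang [-0.001  0.     0.005] F [0.3 0.8 1.5] w 16.8 pos [488.  256.2  80.8]
handle top 0 mean [nan nan nan] rect [0. 0.] [0. 0.] 0.0h.py:39: RuntimeWarning: Mean of empty slice.
  print(lab,len(S),"mean",S.mean(0).round(1),"rect",np.round(r[0],1),np.round(r[1],1),round(r[2],1))
  ret = um.true_divide(
```

Call:
move_arm(moves=[{"gripper": -1, "xyz": [0, 0, -2.5], "angular": [0, 0, 0]}, {"gripper": -1, "xyz": [0, 0, -5], "angular": [0, 0, 0]}, {"gripper": -1, "xyz": [0, 0, -9], "angular": [0, 0, 0]}, {"gripper": -1, "xyz": [0, 0, -9], "angular": [0, 0, 0]}, {"gripper": -1, "xyz": [0, 0, -9], "angular": [0, 0, 0]}])

```text
clock: 4.62
position: [486.8, 255.4, 169.6]
ee_rot: [0.78, -0.625, -0.001, 0.001]
contact_force: [-0.0, -0.5, -1.4]
gripper_width: 17.2
```

Run:
```python
from h import *
go(581.5,36,170,0.19)
im,d,W=cloud("top"); np.savez("top2.npz",im=im,d=d,W=W)
im,d,W=wcloud(); cv2.imwrite("pics/w2.png",im); np.savez("w2.npz",W=W)
```

```text
t 4.62 xyz [23.48 -4.46 -0.04] ang [ 0.002 -0.     0.029] F [-0.  -0.5 -1.4] w 17.2 pos [486.8 255.4 169.6]
```

View pics/w2.png

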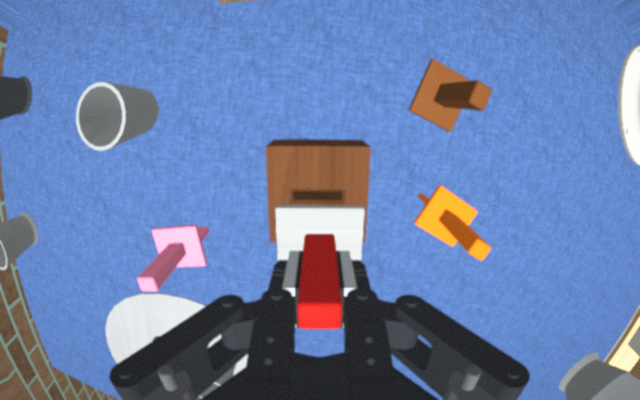

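The red handle is held at (320,280) and the guard (320,230) hangs square below it. The rack slot is now visible and empty at (318,195). The next move takes it over the block slot.

Call:
move_arm(moves=[{"gripper": -1, "xyz": [5, -1, 0], "angular": [0, 0, 0.03]}, {"gripper": -1, "xyz": [10, -2, 0], "angular": [0, 0, 0.03]}, {"gripper": -1, "xyz": [15, -3, 0], "angular": [0, 0, 0.03]}, {"gripper": -1, "xyz": [20, -4, 0], "angular": [0, 0, 0.03]}, {"gripper": -1, "xyz": [23.5, -4.5, 0], "angular": [0, 0, 0.03]}, {"gripper": -1, "xyz": [23.5, -4.5, 0], "angular": [0, 0, 0.03]}, {"gripper": -1, "xyz": [23.5, -4.5, 0], "angular": [0, 0, 0.03]}, {"gripper": -1, "xyz": [23.5, -4.5, 0], "angular": [0, 0, 0.03]}])

```text
clock: 5.72
position: [582.5, 37.4, 170.2]
ee_rot: [0.771, -0.636, -0.0, 0.0]
contact_force: [-0.4, 0.8, -1.8]
gripper_width: 17.4
```

Run:
```python
from h import *
go(581.5,36,170,0.19); print(jawyaw()+np.pi)
im,d,W=wcloud(); cv2.imwrite("pics/w3.png",im)
C=im.astype(int); white=(C.min(2)>150)&(C.max(2)-C.min(2)<30)
rect(W,(250,180,400,290),135,150,"guard",white)
red=(C[...,2]>120)&(C[...,1]<60)
rect(W,(250,180,400,340),150,240,"handle",red); rect(W,(250,180,400,340),205,240,"handle top",red)
rect(W,(100,0,560,260),44,53.5,"block"); 
im,d,W=cloud("top"); cv2.imwrite("pics/t3.png",im);rect(W,(280,160,365,235),44,53,"block top")
```

```text
t 5.72 xyz [0.12 0.12 0.03] ang [0.001 0.    0.001] F [-0.4  0.8 -1.8] w 17.4 pos [582.5  37.4 170.2]
0.19143495999092064
guard 3324 mean [585.2  27.7 144.4] rect [584.5  32. ] [51.7 34.4] 10.8
handle 3334 mean [584.4  31.8 196.4] rect [583.   38.4] [19.1 19.8] 8.2
handle top 1558 mean [584.   33.9 212.7] rect [582.8  38.2] [19.2 19.7] 6.9
block 14810 mean [591.9  -9.6  48.9] rect [674.5   5.6] [307.  166.7] 0.2
block top 1620 mean [574.8 -10.3  50.3] rect [587.5   6. ] [110.6 150.2] 11.2
```

View pics/w3.png

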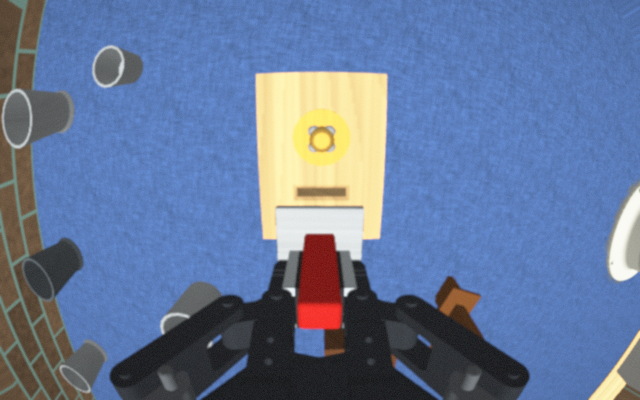

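The spreader hangs just +y of the slot (321,192), square to the block, and the stud is at (321,138). I'll measure guard against block in the same wrist image frame.

Run:
```python
from h import *
s=arm.read_state(); im,d,W=wcloud()
C=im.astype(int); a=0.193; B=np.array([[np.cos(a),np.sin(a)],[-np.sin(a),np.cos(a)]])
p=lambda S,l:print(l,len(S),"x",np.percentile(S[:,0],[1,50,99]).round(1),"y",np.percentile(S[:,1],[1,50,99]).round(1),"z",np.median(S[:,2]).round(1))
def sel(box,lo,hi,m=None):
    u0,v0,u1,v1=box; k=(W[...,2]>lo)&(W[...,2]<hi); q=np.zeros_like(k); q[v0:v1,u0:u1]=1; k&=q
    if m is not None:k&=m
    S=W[k].copy(); S[:,:2]=(S[:,:2]-s["position"][:2])@B.T; return S
white=(C.min(2)>150)&(C.max(2)-C.min(2)<30)
red=(C[...,2]>120)&(C[...,1]<60)
p(sel((265,195,375,270),135,150,white),"guard")
h=sel((290,230,350,340),150,240,red); p(h,"handle")
for lo in(150,165,180,195): 
    k=h[(h[:,2]>lo)&(h[:,2]<lo+15)]; 
    if len(k):p(k,lo)
p(sel((240,60,400,245),45,53,(C[...,2]>C[...,0]+40)),"block")
p(sel((300,110,345,165),70,85),"stud"); p(sel((280,100,365,172),56,62),"collar")
k=sel((280,180,365,203),-20,42);p(k,"slot inside")
```

```text
guard 3327 x [-24.5   0.9  26.1] y [-22.5 -11.   10. ] z 144.7
handle 3349 x [-7.5  0.9  9.2] y [-8.6 -7.5  4.6] z 203.4
150 335 x [-6.9  1.   8.6] y [-8.6 -7.8 -7. ] z 157.9
165 424 x [-6.9  0.9  8.7] y [-8.6 -7.7 -7. ] z 172.9
180 545 x [-6.8  0.9  8.6] y [-8.5 -7.8 -6.8] z 188.2
195 724 x [-7.   0.9  8.7] y [-8.6 -7.8  6. ] z 203.3
block 14650 x [-55.   -1.6  53. ] y [-106.6  -48.4   36.8] z 49.0
stud 512 x [-10.   -1.3   7.9] y [-62.  -53.5 -44.1] z 75.6
collar 1770 x [-23.8  -0.7  21.6] y [-75.6 -54.1 -31.2] z 57.1
slot inside 409 x [-22.9  -1.6  20.9] y [-2.4  1.2  2.1] z 29.5
```

Call:
move_arm(moves=[{"gripper": -1, "xyz": [0.18, 0.18, 0], "angular": [0, 0, 0]}, {"gripper": -1, "xyz": [0.18, 0.18, 2], "angular": [0, 0, 0]}, {"gripper": -1, "xyz": [0.18, 0.18, 4], "angular": [0, 0, 0]}, {"gripper": -1, "xyz": [0.18, 0.18, 4.7], "angular": [0, 0, 0]}, {"gripper": -1, "xyz": [0.18, 0.18, 5.4], "angular": [0, 0, 0]}, {"gripper": -1, "xyz": [0.18, 0.18, 6], "angular": [0, 0, 0]}, {"gripper": -1, "xyz": [0.18, 0.18, 6], "angular": [0, 0, 0]}])

```text
clock: 6.75
position: [581.4, 34.3, 110.5]
ee_rot: [0.771, -0.637, -0.0, 0.0]
contact_force: [-0.0, -0.5, 0.2]
gripper_width: 17.5
```

Run:
```python
from h import *
go(580.5,35.3,81,0.193)
im,d,W=wcloud(); C=im.astype(int)
```

```text
t 6.75 xyz [-0.11  0.07  2.95] ang [ 0.    -0.    -0.003] F [-0.  -0.5  0.2] w 17.5 pos [581.4  34.3 110.5]
```

Call:
move_arm(moves=[{"gripper": -1, "xyz": [0, 0, 1], "angular": [0, 0, 0]}, {"gripper": -1, "xyz": [0, 0, 2], "angular": [0, 0, 0]}, {"gripper": -1, "xyz": [0, 0, 2.7], "angular": [0, 0, 0]}, {"gripper": -1, "xyz": [0, 0, 3.0], "angular": [0, 0, 0]}, {"gripper": -1, "xyz": [0, 0, 3.2], "angular": [0, 0, 0]}, {"gripper": -1, "xyz": [0, 0, 3.2], "angular": [0, 0, 0]}])

```text
clock: 7.55
position: [580.9, 34.1, 80.8]
ee_rot: [0.771, -0.637, -0.0, 0.001]
contact_force: [-6.3, 0.4, 12.5]
gripper_width: 17.0
```

Run:
```python
from h import *
go(580.5,35.3,80.8,0.193)
```

```text
t 7.55 xyz [-0.12  0.02  0.  ] ang [ 0.001 -0.001 -0.002] F [-6.3  0.4 12.5] w 17.0 pos [580.9  34.1  80.8]
```

Seated: z is 80.8, the height it had in the rack, with a 12 N reaction. Next I release and rise.

Call:
move_arm(moves=[{"gripper": 0, "xyz": [0, 0, 0], "angular": [0, 0, 0]}, {"gripper": 0.5, "xyz": [0, 0, 0], "angular": [0, 0, 0]}, {"gripper": 1, "xyz": [0, 0, 0], "angular": [0, 0, 0]}, {"gripper": 1, "xyz": [0, 0, -1], "angular": [0, 0, 0]}, {"gripper": 1, "xyz": [0, 0, -4], "angular": [0, 0, 0]}, {"gripper": 1, "xyz": [0, 0, -9], "angular": [0, 0, 0]}, {"gripper": 1, "xyz": [0, 0, -12], "angular": [0, 0, 0]}, {"gripper": 1, "xyz": [0, 0, -12], "angular": [0, 0, 0]}])

```text
clock: 8.55
position: [583.3, 34.7, 202.5]
ee_rot: [0.771, -0.637, 0.002, -0.003]
contact_force: [-0.6, 0.2, -0.6]
gripper_width: 85.4
```

Run:
```python
from h import *
go(477.6,-232.2,160,0.0)
im,d,W=wcloud(); cv2.imwrite("pics/w4.png",im)
im2,_,W2=cloud("top");cv2.imwrite("pics/t4.png",im2)
C=im.astype(int); white=(C.min(2)>150)&(C.max(2)-C.min(2)<30)
rect(W,(220,150,420,330),53,61,"guard",white); rect(W,(220,150,420,330),116,135,"handle top")
rect(W2,(275,160,370,235),110,135,"top-cam handle top")
```

```text
t 8.55 xyz [24.21 15.46  4.12] ang [-0.007  0.001  0.19 ] F [-0.6  0.2 -0.6] w 85.4 pos [583.3  34.7 202.5]
guard 1687 mean [582.7  29.8  55.1] rect [581.8  33.4] [51. 44.] 9.7
handle top 469 mean [582.7  32.  124. ] rect [582.6  32.9] [17.6 13.9] 10.7
top-cam handle top 0 mean [nan nan nan] rect [0. 0.] [0. 0.] 0.0h.py:39: RuntimeWarning: Mean of empty slice.
  print(lab,len(S),"mean",S.mean(0).round(1),"rect",np.round(r[0],1),np.round(r[1],1),round(r[2],1))
  ret = um.true_divide(
```

View pics/w4.png

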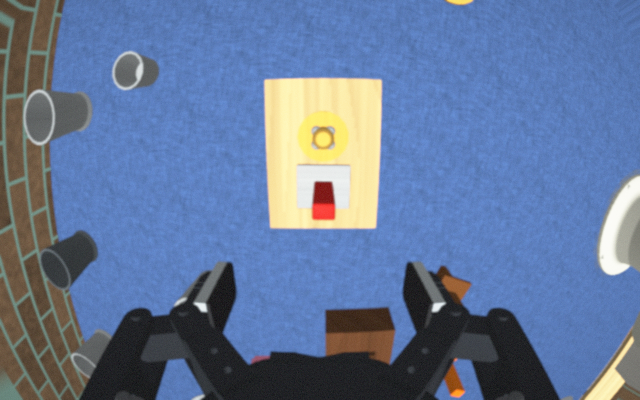

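Spreader stands upright in the slot, guard at (324,186), and the stud is clear at (322,138). The wrist measurement puts the guard at about (582, 33.5), within 2 mm of the slot. Next is the cap.

Call:
move_arm(moves=[{"gripper": 1, "xyz": [5, 3.2, 0], "angular": [0, 0, 0]}, {"gripper": 1, "xyz": [10, 6.4, 0], "angular": [0, 0, 0]}, {"gripper": 1, "xyz": [15, 9.6, 2], "angular": [0, 0, 0]}, {"gripper": 1, "xyz": [20, 12.8, 4], "angular": [0, 0, 0]}, {"gripper": 1, "xyz": [24.2, 15.5, 8.2], "angular": [0, 0, 0]}, {"gripper": 1, "xyz": [24.2, 15.5, 8.2], "angular": [0, 0, 0]}, {"gripper": 1, "xyz": [24.2, 15.5, 8.2], "angular": [0, 0, 0]}, {"gripper": 1, "xyz": [24.2, 15.5, 8.2], "angular": [0, 0, 0]}])

```text
clock: 9.65
position: [476.2, -231.9, 117.3]
ee_rot: [0.772, -0.636, 0.001, -0.0]
contact_force: [0.5, 0.2, -0.1]
gripper_width: 85.5
```

Run:
```python
from h import *
im,d,W=wcloud(); cv2.imwrite("pics/w5.png",im)
rect(W,(240,100,400,330),38,52,"knob"); rect(W,(200,80,440,330),30,37,"x")
go(477.6,-232.2,8,0.193)
```

```text
knob 2032 mean [ 478.  -235.4   44.9] rect [ 477.8 -234.1] [37.2 38.2] 11.5
x 104 mean [ 480.8 -250.2   33.3] rect [ 479.4 -247.8] [34.  11.2] 7.5
t 9.7 xyz [ 0.06 -0.11 10.95] ang [-0.002 -0.001 -0.001] F [-0.3 -0.4  0.3] w 85.6 pos [ 476.2 -231.8  117.5]
```

Call:
move_arm(moves=[{"gripper": 1, "xyz": [0.1, -0.1, 4], "angular": [0, 0, 0]}, {"gripper": 1, "xyz": [0.1, -0.1, 8], "angular": [0, 0, 0]}, {"gripper": 1, "xyz": [0.1, -0.1, 10.5], "angular": [0, 0, 0]}, {"gripper": 1, "xyz": [0.1, -0.1, 10.9], "angular": [0, 0, 0]}, {"gripper": 1, "xyz": [0.1, -0.1, 10.9], "angular": [0, 0, 0]}, {"gripper": 1, "xyz": [0.1, -0.1, 10.9], "angular": [0, 0, 0]}])

```text
clock: 10.45
position: [477.4, -233.4, 9.1]
ee_rot: [0.771, -0.637, 0.001, -0.001]
contact_force: [0.2, 1.1, 0.2]
gripper_width: 85.3
```

Run:
```python
from h import *
go(477.7,-233,8,0.193)
```

```text
t 10.45 xyz [-0.03 -0.04  0.11] ang [-0.003 -0.001 -0.002] F [0.2 1.1 0.2] w 85.3 pos [ 477.4 -233.4    9.1]
```

Call:
move_arm(moves=[{"gripper": -1, "xyz": [0, 0, 0], "angular": [0, 0, 0]}, {"gripper": -1, "xyz": [0, 0, 0], "angular": [0, 0, 0]}, {"gripper": -1, "xyz": [0, 0, 0], "angular": [0, 0, 0]}, {"gripper": -1, "xyz": [0, 0, 0], "angular": [0, 0, 0]}, {"gripper": -1, "xyz": [0, 0, 0], "angular": [0, 0, 0]}, {"gripper": -1, "xyz": [0, 0, 0], "angular": [0, 0, 0]}, {"gripper": -1, "xyz": [0, 0, 0], "angular": [0, 0, 0]}, {"gripper": -1, "xyz": [0, 0, 0], "angular": [0, 0, 0]}])

```text
clock: 11.45
position: [476.6, -233.5, 8.2]
ee_rot: [0.771, -0.637, 0.0, -0.0]
contact_force: [-0.6, 0.4, 5.7]
gripper_width: 36.9
```

Run:
```python
from h import *
go(591,-13.5,150,0.193)
```

```text
t 11.45 xyz [-19.43 -15.41 -14.17] ang [-0.001 -0.001 -0.003] F [-0.6  0.4  5.7] w 36.9 pos [ 476.6 -233.5    8.2]
```

Call:
move_arm(moves=[{"gripper": -1, "xyz": [0, 0, -3], "angular": [0, 0, 0]}, {"gripper": -1, "xyz": [0, 0, -7], "angular": [0, 0, 0]}, {"gripper": -1, "xyz": [-2, -1.6, -10], "angular": [0, 0, 0]}, {"gripper": -1, "xyz": [-6, -4.8, -10], "angular": [0, 0, 0]}, {"gripper": -1, "xyz": [-10, -8, -10], "angular": [0, 0, 0]}, {"gripper": -1, "xyz": [-14, -11.2, -10], "angular": [0, 0, 0]}, {"gripper": -1, "xyz": [-17, -13.5, -10], "angular": [0, 0, 0]}, {"gripper": -1, "xyz": [-19, -15, -10], "angular": [0, 0, 0]}, {"gripper": -1, "xyz": [-19, -15, -10], "angular": [0, 0, 0]}, {"gripper": -1, "xyz": [-19, -15, -10], "angular": [0, 0, 0]}])

```text
clock: 12.7
position: [586.7, -19.1, 107.1]
ee_rot: [0.771, -0.637, -0.001, 0.001]
contact_force: [-0.2, -0.3, -1.3]
gripper_width: 36.9
```

Run:
```python
from h import *
go(591,-13.5,85,0.193); s=arm.read_state()
im,d,W=wcloud(); cv2.imwrite("pics/w6.png",im)
a=0.193; B=np.array([[np.cos(a),np.sin(a)],[-np.sin(a),np.cos(a)]])
L=W.copy(); L[...,:2]=(W[...,:2]-s["position"][:2])@B.T
def p(m,l):
    S=L[m]; print(l,len(S),"x",np.percentile(S[:,0],[1,50,99]).round(1),"y",np.percentile(S[:,1],[1,50,99]).round(1),"z",np.percentile(S[:,2],[5,50,95]).round(1))
C=im.astype(int); yel=(C[...,2]-C[...,0]>60); q=np.zeros(yel.shape,bool); q[150:330,230:410]=1
p(yel&q&(L[...,2]>125),"knob top"); p(yel&q&(L[...,2]>98)&(L[...,2]<107),"flange")
r=(C[...,2]>100)&(C[...,1]<60)&(C[...,0]<60)&(L[...,2]>60); p(r,"red")
im2,_,W2=cloud("side"); cv2.imwrite("pics/s6.png",im2[120:280,240:440].repeat(4,0).repeat(4,1))
```

```text
t 12.7 xyz [-0.47 -0.53  2.21] ang [ 0.002  0.    -0.004] F [-0.2 -0.3 -1.3] w 36.9 pos [586.7 -19.1 107.1]
knob top 6178 x [-17.    0.9  18.9] y [-20.2  -8.1  11.9] z [129.4 143.6 144.7]
flange 4384 x [-31.3   0.3  32.7] y [-34.6 -20.5  -1.1] z [100.7 101.9 103.3]
red 497 x [-2.2  5.1 13.5] y [-9.9 46.  50.2] z [115.5 122.7 179.8]
```

View pics/w6.png

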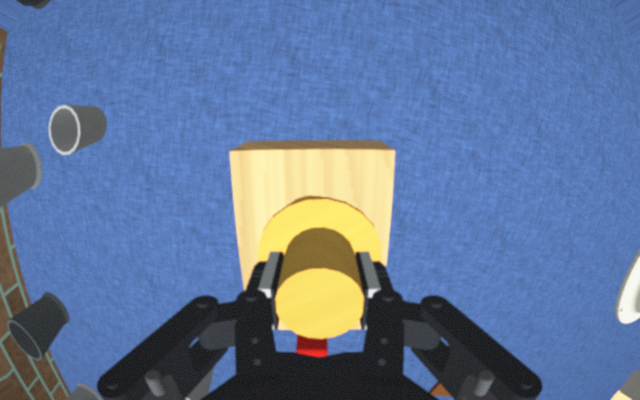

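The cap is held upright over the block just short of the stud, and the spreader handle's red is visible at (312,345), clear of it. Now I align and descend to just above the stud.

Call:
move_arm(moves=[{"gripper": -1, "xyz": [-0.4, -0.5, 0], "angular": [0, 0, 0]}, {"gripper": -1, "xyz": [-0.4, -0.5, 0], "angular": [0, 0, 0]}, {"gripper": -1, "xyz": [-0.4, -0.5, 1], "angular": [0, 0, 0]}, {"gripper": -1, "xyz": [-0.4, -0.5, 1.5], "angular": [0, 0, 0]}, {"gripper": -1, "xyz": [-0.4, -0.5, 1.5], "angular": [0, 0, 0]}, {"gripper": -1, "xyz": [-0.4, -0.5, 1.5], "angular": [0, 0, 0]}])

```text
clock: 13.55
position: [591.8, -13.6, 92.6]
ee_rot: [0.771, -0.637, 0.0, 0.0]
contact_force: [-1.0, -0.6, -1.7]
gripper_width: 37.3
```

Run:
```python
from h import *
go(590.6,-14.5,66.2,0.193)
im2,_,W2=cloud("side"); cv2.imwrite("pics/s7.png",cv2.resize(im2[140:260,250:430],None,fx=4,fy=4,interpolation=2)); print(arm.read_state()["position"])
```

```text
t 13.55 xyz [0.07 0.14 2.64] ang [ 0.    -0.    -0.003] F [-1.  -0.6 -1.7] w 37.3 pos [591.8 -13.6  92.6]
[591.91129617 -13.58927806  92.77381952]
```

View pics/s7.png

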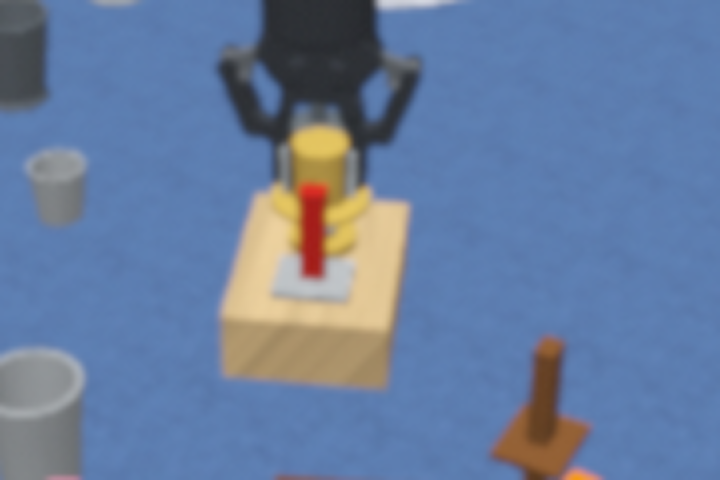

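The side crop shows the cap (320,170) right above the collar/stud (325,235), with the spreader (313,235) upright in front. Now I lower it onto the balls.

Call:
move_arm(moves=[{"gripper": -1, "xyz": [0.07, 0.1, 0.4], "angular": [0, 0, 0]}, {"gripper": -1, "xyz": [0.07, 0.1, 0.8], "angular": [0, 0, 0]}, {"gripper": -1, "xyz": [0.07, 0.1, 1.1], "angular": [0, 0, 0]}, {"gripper": -1, "xyz": [0.07, 0.1, 1.2], "angular": [0, 0, 0]}, {"gripper": -1, "xyz": [0.07, 0.1, 1.2], "angular": [0, 0, 0]}, {"gripper": -1, "xyz": [0.07, 0.1, 1.2], "angular": [0, 0, 0]}])

```text
clock: 14.35
position: [591.0, -14.5, 80.7]
ee_rot: [0.771, -0.637, 0.0, -0.0]
contact_force: [0.2, 0.2, -0.1]
gripper_width: 37.2
```

Run:
```python
from h import *
go(590.6,-14.5,66.2,0.193)
```

```text
t 14.35 xyz [-0.    0.04  1.45] ang [-0.    -0.    -0.003] F [ 0.2  0.2 -0.1] w 37.2 pos [591.  -14.5  80.7]
```

Call:
move_arm(moves=[{"gripper": -1, "xyz": [0, 0, 0.3], "angular": [0, 0, 0]}, {"gripper": -1, "xyz": [0, 0, 0.6], "angular": [0, 0, 0]}, {"gripper": -1, "xyz": [0, 0, 0.9], "angular": [0, 0, 0]}, {"gripper": -1, "xyz": [0, 0, 1.2], "angular": [0, 0, 0]}, {"gripper": -1, "xyz": [0, 0, 1.45], "angular": [0, 0, 0]}, {"gripper": -1, "xyz": [0, 0, 1.6], "angular": [0, 0, 0]}, {"gripper": -1, "xyz": [0, 0, 1.6], "angular": [0, 0, 0]}, {"gripper": -1, "xyz": [0, 0, 1.6], "angular": [0, 0, 0]}])

```text
clock: 15.35
position: [590.6, -14.4, 66.2]
ee_rot: [0.771, -0.637, 0.0, 0.0]
contact_force: [-5.8, 1.9, 10.3]
gripper_width: 36.4
```

Run:
```python
from h import *
go(590.6,-14.5,66.2,0.193)
```

```text
t 15.35 xyz [0.01 0.   0.  ] ang [ 0.    -0.    -0.002] F [-5.8  1.9 10.3] w 36.4 pos [590.6 -14.4  66.2]
```

Call:
move_arm(moves=[{"gripper": -1, "xyz": [0, 0, 0.1], "angular": [0, 0, 0]}, {"gripper": -1, "xyz": [0, 0, 0.2], "angular": [0, 0, 0]}, {"gripper": -1, "xyz": [0, 0, 0.25], "angular": [0, 0, 0]}, {"gripper": -1, "xyz": [0, 0, 0.25], "angular": [0, 0, 0]}, {"gripper": -1, "xyz": [0, 0, 0.25], "angular": [0, 0, 0]}, {"gripper": -1, "xyz": [0, 0, 0.25], "angular": [0, 0, 0]}, {"gripper": -1, "xyz": [0, 0, 0.25], "angular": [0, 0, 0]}, {"gripper": -1, "xyz": [0, 0, 0.25], "angular": [0, 0, 0]}])

```text
clock: 16.35
position: [590.6, -14.5, 66.1]
ee_rot: [0.771, -0.636, 0.0, 0.0]
contact_force: [-9.4, 2.4, 21.7]
gripper_width: 36.6
```

Run:
```python
from h import *
go(590.6,-14.5,66.2,0.193)
s=arm.read_state(); im,d,W=wcloud(); C=im.astype(int); yel=(C[...,2]-C[...,0]>60)
rect(W,(230,180,410,345),98,112,"knob top",yel); rect(W,(230,180,410,300),60,66,"flange",yel)
a=0.193; B=np.array([[np.cos(a),np.sin(a)],[-np.sin(a),np.cos(a)]])
S=W[yel&(W[...,2]>58)&(W[...,2]<68)]; A=np.c_[S[:,:2]-S[:,:2].mean(0),np.ones(len(S))]; print("flange plane",np.linalg.lstsq(A,S[:,2],rcond=None)[0])
im2,_,W2=cloud("side"); cv2.imwrite("pics/s8.png",cv2.resize(im2[150:250,270:400],None,fx=5,fy=5,interpolation=2))
rect(W2,(300,150,355,215),98,112,"side knob top",(im2[...,2].astype(int)-im2[...,0]>60))
```

```text
t 16.35 xyz [ 0.    0.01 -0.01] ang [-0.    -0.001 -0.002] F [-9.4  2.4 21.7] w 36.6 pos [590.6 -14.5  66.1]
knob top 5423 mean [592.1 -17.8 102.8] rect [594.  -15.8] [38.7 62.6] 83.3
flange 4132 mean [595.1 -33.6  61.3] rect [594.8 -31.1] [67.1 35.7] 10.9
flange plane [-2.87363451e-03  2.24879992e-02  6.12886191e+01]
side knob top 107 mean [587.6   2.1 102.6] rect [584.9   6.9] [38.  75.8] 19.4
```

View pics/s8.png

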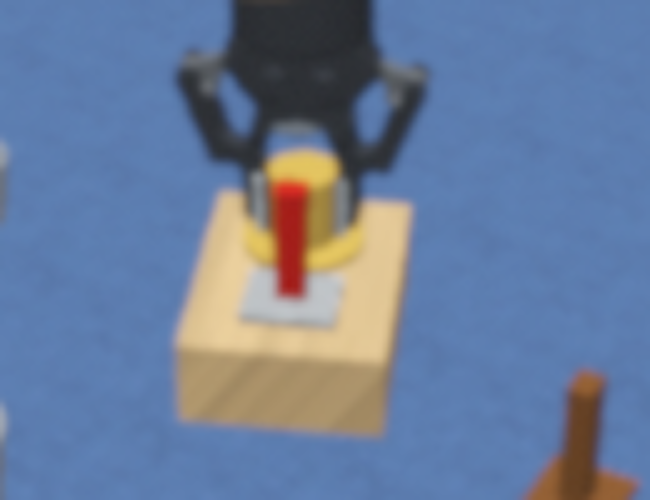

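The side crop shows the cap home, its flange (305,245) overlapping the guard (290,300), and the spreader upright. Flange top is at about 61–62 mm (home is 62), it doesn't give at 21.7 N, and tilt is about 0.02 rad. Handing in.

Run:
```python
from h import *
arm.job_done(); s=arm.read_state(); print(s["clock"],s["position"],s["contact_force"])
```

```text
the job is handed in; nothing more can be done
the job is handed in; nothing more can be done
```

I moved the red spreader from the dark rack into the display block's slot until its guard rested on the block. I then pressed the brass cap down over the stud past the click and handed the job in with the gripper still pressing it. The robot's clock stood at about 16.4 s when I handed in, and no verdict is reported.

**Spreader:** After release, the wrist camera put the guard about 2 mm from the slot's centre. The handle looked upright, and the seating height matched its height in the rack.

**Cap:** The gripper stopped solid at the fully home height. The flange top read 61.3 mm against 62 mm, with about 0.02 rad of tilt. Downward force was 21.7 N in the last second.

**What disagreed:**
- There was also a sideways reaction of about 9 N while pressing.
- The wrist and top cameras differed by 1–2 mm throughout.
- The last attempts to measure the knob's exact centre were spoiled by other yellow surfaces. So the cap's centring was not measured directly; it follows from the arm's position, and the lip's fit allows only about 1.2 mm of play.
- I kept clear of the pewter cups and saw nothing disturbed, but did not measure them again at the end.

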